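# First in, first out: restock the tape lane

## Task

Rotate the tape stock: take the oldest roll, the one at the low front end of the sloped lane against the lip, and set it down in the white tray. The others roll down by themselves; then put the new roll from the wooden stand into the high back end of the lane, behind them, so the three rolls stand in line in the lane. Set rolls down rather than dropping them, and leave the glue bottle, jar and drink carton undisturbed.

Things in the scene. Friction and masses are not known exactly. Their poses are not given: they have to be found in the camera images.
- lane: fixed plywood feed lane: channel 46 mm wide between walls 6 mm thick, 12 mm high, floor sloping 12 degrees. Origin under its centre, on the table; x runs level from the low front to the high back, y across, z up. Floor 26 mm above the table at the 14 mm high front lip (inner face x = -85 mm), 62 mm at the open back edge (x = +83). Holds three rolls; a fourth would fall off the back
- lane_front (a point): centre of a roll resting against the front lip (in the lane frame x = -67, y = 0, z = 57 mm); here the oldest roll starts
- lane_load (a point): centre of a roll standing on the lane floor at the back, 14 mm up the slope from where the third roll finally rests (lane frame x = 52, y = 0, z = 83 mm): once the front roll is gone and the others have rolled down, a roll released here rolls down to touch them. The back edge is 26 mm further up
- roll_oldest: the oldest roll, at the front of the lane; a solid tape roll like the others: 54 mm diameter, 36 mm wide, 70 to 120 g, off-white tape on a brown core with a closed grey hub (nothing can be put through it); origin at its centre, y is its rolling axis (level). Axis along the lane's y; its flat sides can be gripped from above over the low walls
- roll_second: second roll in the lane, touching or nearly touching the oldest; a solid tape roll like the others: 54 mm diameter, 36 mm wide, 70 to 120 g, off-white tape on a brown core with a closed grey hub (nothing can be put through it); origin at its centre, y is its rolling axis (level)
- roll_third: third roll in the lane, behind the second; a solid tape roll like the others: 54 mm diameter, 36 mm wide, 70 to 120 g, off-white tape on a brown core with a closed grey hub (nothing can be put through it); origin at its centre, y is its rolling axis (level)
- roll_new: the new roll, standing on edge on the wooden stand; a solid tape roll like the others: 54 mm diameter, 36 mm wide, 70 to 120 g, off-white tape on a brown core with a closed grey hub (nothing can be put through it); origin at its centre, y is its rolling axis (level). Its axis lies along the stand's y
- stand: wooden stand fixed to the table, 90 x 60 mm (x, y), 10 mm thick, with two chocks 8 mm high along y that hold the new roll at its centre; the roll's centre is 37 mm above the table. Origin at the centre of its underside. Stand and tray may swap sides
- tray: shallow white open tray fixed to the table, outside 125 x 105 mm (x, y) and 17 mm high, walls 4 mm, floor about 4 mm thick; origin at the centre of its underside. A roll on edge in it has its centre about 31 mm above the table
- glue_bottle: green glue bottle, 40 mm diameter, 130 mm tall, standing loose; origin at the centre of its underside. Bystander
- jar: round jar, 60 mm diameter, 60 mm tall, standing loose; origin at the centre of its underside. Bystander
- drink_carton: orange drink carton 45 x 60 x 115 mm, standing loose; origin at the centre of its underside. Bystander
Mind the look-alikes: they are no part of the job. What is shaped like the roll_new but green or pink is not meant.

How it is judged:
By the outcome, as a careful person would: the job done as asked, in the order asked, and still so for the second after the job is handed in, with the robot touching nothing.
It also fails if it takes over 61 s, if anything falls off the work surface, if the arm or the gripper's body presses on something with over 40 N, if the wrist force passes 120 N, or if a joint passes its speed limit or range.

## Robot

A 7-joint arm with a two-finger parallel gripper is mounted at the origin on the work surface. World frame = base frame: x ahead of the robot, y to its left, z up, the work surface at z = 0. Lengths are in m, angles in degrees, forces in N, time in s.
With the tool pointing down it reaches from about 0.425 to 0.875 m from the base axis. Payload 8.4 kg.
Tool frame: the origin (TCP) lies at the very end of the fingers, on their centre line; the grasp point (between the pads) lies r.grip_point_offset behind it (r.grip_point_offset is the distance from the TCP to the grasp point, in m); z points along the fingers, y is the line along which they close (so a half turn about z gives the same grasp; the last joint's range is limited). The gripper opens to 85 mm and grips with 20 to 120 N. Pads are 22 mm wide; open, the fingers measure 114 mm over their backs; the gripper's body (76 mm by 85 mm) begins 54 mm behind the grasp point. The pads swing forward as they close: fully open they stand 13 mm farther back than shut.
Start: joints at [-68.938, 19.091, 2.286, 83.961, -0.768, 76.965, -3.352], TCP at [0.293, 0.58, 0.231] pointing down, gripper open.
Joint ranges: [-147.57, 147.57], [-21.85, 119.76], [-74.77, 79.35], [14.55, 137.4], [-85.83, 265.84], [4.83, 119.75], [-152.11, 152.11]. Speed limits (degrees/s): [127.2, 127.2, 159.86, 159.86, 180, 180, 180].

## Interface

Orientations are given as [roll, pitch, yaw] about the fixed x, y, z axes, in that order (R = Rz(yaw) Ry(pitch) Rx(roll)).
In Python, from rig import r, eyes gives the robot as it stands.
- The arm moves only by the tool arm_command, never from a script. Its argument "plan" is one flat list of numbers, 6 for each row, row after row: the shift along the tool's x, y, z in cm, then the turn, a rotation vector about the tool's x, y, z in degrees. In form: [x, y, z, ax, ay, az, x, y, z, ax, ay, az, ...]. A call has 1 to 5 rows; each row is the pose to reach, as a shift and turn from the pose commanded when the call began, along the tool's axes at that moment; what a row does not reach only later rows make up. A row lasts 1/12 s, in which the tool goes at most 41.7 mm and 7.16 degrees, less where a joint would pass 70% of its speed; a pose out of reach is approached as far as the arm can. A call with a gripper value outside its range is refused whole. "gripper" is the closure, from 0 (fully open) to 1 (shut), set as the call begins (left out, the last holds). The fingers move at their own pace and stop on an object; "squeeze" is the grip in N (left out, the last holds). Time passes only in rows, so rows that repeat a pose let the fingers close. It gives the time, the measured TCP pose, the force, the opening and the grip force at its end, in the units of the state.
- r.read_state(): the state, without advancing time (a new reading comes with each control period).
- eyes.get_image(name): name is "side" or "top" or "wrist"; returns the picture (480x640x3 uint8, red, green, blue); there is no depth.
- eyes.camera_model(name): a dict with "fx", "fy", "cx", "cy" (pixels), "rvec" (rotation vector, rad) and "tvec" (3), from world to camera coordinates, as OpenCV has them. Camera axes: x right, y down, z forward; pixel columns grow to the right and rows downward; lengths in m; the calibration is good to about 2 mm. A picture is of the moment at which its call begins: read the wrist's pose just before it. camera_model takes no time and is no camera call; for the wrist camera it gives the pose at the moment of the call.
- r.job_done(): hands the job in; it is judged then, once.
The state is a dict: "clock": time; "q": joint angles; "dq": joint speeds; "effort": joint torques, N m; "tool_pos": TCP position; "orientation": TCP orientation; "wrist_force": force on the tool from outside, world axes, zero at the start; "wrist_torque": the same for the moment, N m; "opening": opening from 0.0 (shut) to 1.0 (fully open); "gripper_force": force on a finger pad.
Only numpy, scipy, OpenCV 4.12 (cv2) and the standard library are available. Lean on these libraries where they do the work, as an engineer would, in place of code of your own. Each camera call takes 0.05 s, during which the arm holds its last target. There are 200 camera calls.

## Working session

There is one attempt and no reset: what is moved stays moved. The work goes in short steps, Python scripts to look and compute and a tool call to move; the robot and the scene stay as the last step left them, time stands still between calls to the robot, and variables do not carry over. Pictures are saved under pics/ and viewed, at most 10 in all, crops included, and the job is handed in when it is done.

Besides the shell and the picture viewer there is one more tool, called after ">>>" by a JSON object that holds its "name" and its "arguments". arm_command: Moves the arm, as the interface text tells. Its arguments: {"type":"object","properties":{"plan":{"type":"array","items":{"type":"number"}},"gripper":{"type":"number"},"squeeze":{"type":"number"}},"required":["plan"]}

```bash
ls; mkdir -p pics; cat > h.py <<'E'
import numpy as np, cv2
from rig import r, eyes
def save(n,img): cv2.imwrite(f"pics/{n}.png",img[:,:,::-1])
def cam(n):
    m=eyes.camera_model(n); K=np.array([[m["fx"],0,m["cx"]],[0,m["fy"],m["cy"]],[0,0,1]],float)
    R=cv2.Rodrigues(np.array(m["rvec"],float))[0]; t=np.array(m["tvec"],float).ravel(); return K,R,t
def ray(c,u,v):
    K,R,t=c; return -R.T@t, R.T@np.linalg.inv(K)@np.array([u,v,1.])
def onplane(c,u,v,z):
    o,d=ray(c,u,v); return o+d*(z-o[2])/d[2]
def proj(c,p):
    K,R,t=c; q=K@(R@np.asarray(p,float)+t); return q[:2]/q[2]
E
python3 - <<'E'
from h import *
s=r.read_state(); print(s, r.grip_point_offset)
for n in("top","side","wrist"):
    save(n+"0",eyes.get_image(n)); c=cam(n); print(n,-c[1].T@c[2], c[1][2])
E
```

```text
pics
{'clock': 0.0, 'q': array([-68.93871253,  19.13008693,   2.28460785,  84.01229956,
        -0.76661598,  76.96315519,  -3.35053203]), 'dq': array([ 0.10258328, -0.00953232,  0.02156375, -0.0259414 ,  0.01676317,
       -0.12667856,  0.03976084]), 'effort': array([ 2.31133654e-04, -6.58560491e+01,  1.36567444e+00, -4.05565345e+01,
        1.68440596e-02,  1.27136332e-02,  9.68560698e-06]), 'tool_pos': array([0.29234272, 0.58004318, 0.23042952]), 'orientation': array([-1.79909968e+02,  7.21324200e-03,  1.53255499e+02]), 'wrist_force': array([-0.3108581 , -0.79531988, -0.19986755]), 'wrist_torque': array([-0.05001551, -0.05322451,  0.04730436]), 'gripper_force': 0.0, 'opening': 1.00302242597503} 0.0187
top [ 0.43020129 -0.00211482  1.25653063] [ 0.13023557 -0.01477124 -0.99137304]
side [ 0.05957756 -0.81723629  1.03198721] [ 0.39964567  0.59411781 -0.69807404]
wrist [0.23311889 0.61004808 0.37280895] [ 0.23621306 -0.12038363 -0.96421531]
```

View pics/top0.png

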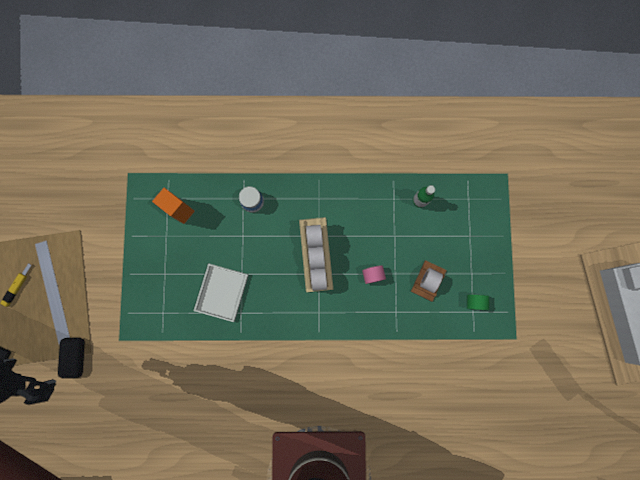

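View pics/side0.png

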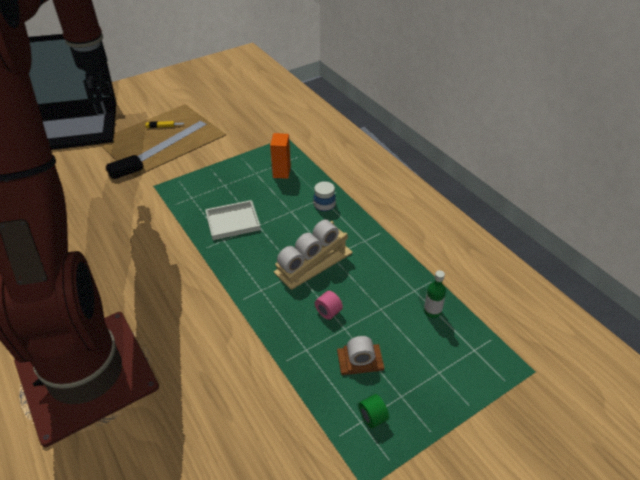

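The top view shows the lane at (316,256) with three rolls, the tray at (221,293), the stand with an off-white roll at (431,280), and look-alikes in pink (374,275) and green (478,302). The bystanders are the carton (170,203), jar (250,198) and bottle (426,196). Candidates for roll_new are (431,280) off-white on the stand, pink and green, so I choose the off-white one. The oldest roll is either (318,279) or (314,236), so I check which end is low in a close crop.

```bash
python3 - <<'E'
import cv2,numpy as np
t=cv2.imread("pics/top0.png");s=cv2.imread("pics/side0.png")
a=cv2.resize(t[205:305,280:345],(390,600),interpolation=3)
b=cv2.resize(s[215:290,265:360],(400,316),interpolation=3)
c=cv2.resize(t[250:310,400:460],(284,284),interpolation=3)
o=np.zeros((600,790,3),np.uint8);o[:,:390]=a;o[:316,390:]=b;o[316:,390:674]=c
cv2.imwrite("pics/crop0.png",o)
E
```

```text
(no output)
```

View pics/crop0.png

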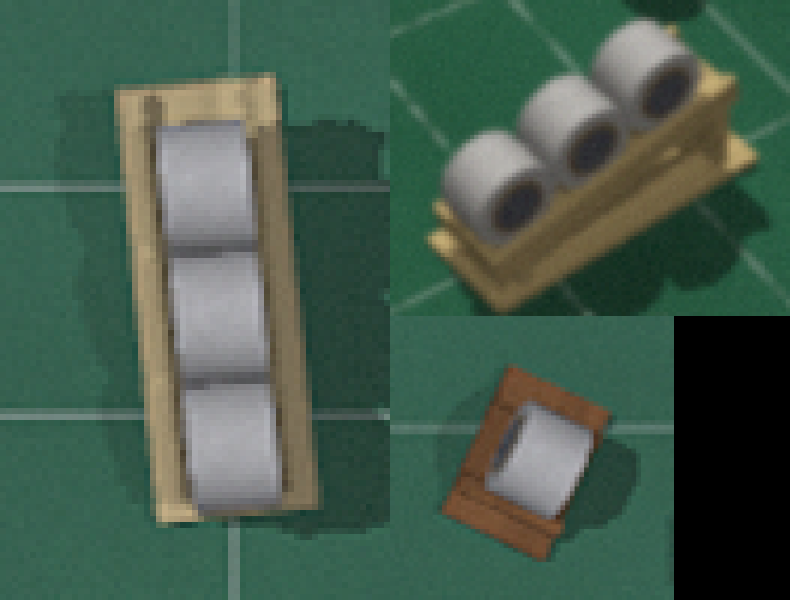

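The low end with the lip is the near one (side crop, left), so the oldest roll is at top-view (318.8,279.5), and the new roll on the stand is at (431.7,280.8). I measure these next.

```bash
python3 - <<'E'
from h import *
c=cam("top"); img=cv2.imread("pics/top0.png")
F=onplane(c,318.8,279.5,.057);T=onplane(c,314.2,235.5,.079);S=onplane(c,317,257.5,.068)
print("front",F,"sec",S,"third",T,"dist",np.linalg.norm((T-F)[:2]),"yaw",np.degrees(np.arctan2(*(T-F)[1::-1])))
f=lambda x,y:onplane(c,400+(x-390)/4.733,250+(y-316)/4.733,.010)
P=[f(510,365),f(609,413),f(545,560),f(443,510)]
print("stand",np.mean(P,0),[np.linalg.norm(P[i]-P[i-1]) for i in range(4)])
d=P[0]-P[3]+P[1]-P[2]; print("stand x yaw",np.degrees(np.arctan2(d[1],d[0])))
print("newroll",onplane(c,431.7,280.8,.037))
hsv=cv2.cvtColor(img,cv2.COLOR_BGR2HSV); m=((hsv[...,1]<60)&(hsv[...,2]>110)).astype(np.uint8); m[:,:185]=0;m[:,260:]=0;m[:255]=0;m[335:]=0
m=cv2.morphologyEx(m,cv2.MORPH_CLOSE,np.ones((7,7)))
k=max(cv2.findContours(m,0,1)[0],key=cv2.contourArea); b=cv2.boxPoints(cv2.minAreaRect(k)); print(b)
Q=[onplane(c,*p,.017) for p in b]; print("tray",np.mean(Q,0),[np.linalg.norm(Q[i]-Q[i-1]) for i in range(4)],np.degrees([np.arctan2(*(Q[i]-Q[i-1])[1::-1]) for i in range(4)]))
for n,u,v,z in(("jar",250,196,.06),("bottle",431,189,.13),("carton",167,201,.115),("pink",374,275,.027)): print(n,onplane(c,u,v,z))
cs=cam("side")
for n,p in(("F",F),("T",T)): print(n,proj(cs,p))
E
```

```text
front [ 0.49156632 -0.00170508  0.057     ] sec [0.54552188 0.00267638 0.068     ] third [0.59911627 0.00950175 0.079     ] dist 0.10813225085110471 yaw 5.948818315813238
stand [ 0.48989261 -0.28745941  0.01      ] [np.float64(0.08856566404410789), np.float64(0.060054316818611696), np.float64(0.08865459725078585), np.float64(0.061454633951128275)]
stand x yaw -25.788372566869775
newroll [ 0.48851392 -0.28838039  0.037     ]
[[184.25879 264.3647 ]
 [257.82346 258.70587]
 [263.2529  329.2882 ]
 [189.68823 334.94702]]
tray [0.45095515 0.2410173  0.017     ] [np.float64(0.17982107995675078), np.float64(0.18927037848651027), np.float64(0.18039207933294893), np.float64(0.1857661567083695)] [   6.3453141   -85.69035814 -174.77489552   94.10562827]
jar [0.70326525 0.17244445 0.06      ]
bottle [ 0.70441665 -0.27195616  0.13      ]
carton [0.67843999 0.36380923 0.115     ]
pink [ 0.50421512 -0.14300807  0.027     ]
F [290.26102992 260.74953473]
T [326.1256123  233.56524559]
```

```bash
cat >> h.py <<'E'
from scipy.spatial.transform import Rotation as Ro
def go(p,yaw,frm=None,fyaw=None):
    s=r.read_state(); p0=np.array(s["tool_pos"] if frm is None else frm); Rm=Ro.from_euler("xyz",s["orientation"],degrees=True)
    if fyaw is not None: Rm=Ro.from_euler("xyz",[180,0,fyaw],degrees=True)
    d=Rm.inv().apply(np.array(p)-p0)*100; w=(Rm.inv()*Ro.from_euler("xyz",[180,0,yaw],degrees=True)).as_rotvec(degrees=True)
    print("shift cm",d.round(2),"turn",w.round(1),"at",p0.round(4),"clock",round(s["clock"],2))
E
python3 - <<'E'
from h import *
c=cam("top")
Q=np.array([onplane(c,*p,.017) for p in((207,264),(248,270),(237,321),(194,313))])
print(Q.mean(0),[np.linalg.norm(Q[i]-Q[i-1]) for i in range(4)]); d=Q[1]-Q[2]+Q[0]-Q[3]; print(np.degrees(np.arctan2(d[1],d[0])))
go([.4916,-.0017,.18],186)
E
```

```text
[0.46282425 0.24707605 0.017     ] [np.float64(0.12813299207978268), np.float64(0.10679839365916971), np.float64(0.13200542974524163), np.float64(0.11129763641904968)]
-12.188984188194127
shift cm [-43.98 -42.98   5.12] turn [ -0.1  -0.  -32.7] at [0.2924 0.5801 0.2306] clock 0.15
```

>>> {"name": "arm_command", "arguments": {"plan": [-3,-2.9,0.3,0,0,0,-6,-5.8,0.6,0,0,0,-9,-8.7,0.9,0,0,0,-12,-11.6,1.2,0,0,0,-14.7,-14.3,1.7,0,0,0], "gripper": 0, "squeeze": 50}}

```text
clock: 0.57
tool_pos: [0.3601, 0.3843, 0.2143]
orientation: [180.0, 0.0, 153.2]
wrist_force: [1.0, 1.1, 0.0]
opening: 1.001
gripper_force: 0.0
```

>>> {"name": "arm_command", "arguments": {"plan": [-3,-2.9,0.3,0,0,0,-6,-5.8,0.6,0,0,0,-9,-8.7,0.9,0,0,0,-12,-11.6,1.2,0,0,0,-14.7,-14.3,1.7,0,0,0]}}

```text
clock: 0.98
tool_pos: [0.4268, 0.1904, 0.1975]
orientation: [180.0, 0.0, 153.2]
wrist_force: [2.0, 0.7, 0.3]
opening: 0.995
gripper_force: 0.0
```

>>> {"name": "arm_command", "arguments": {"plan": [-3,-2.9,0.3,0,0,-6.5,-6,-5.8,0.6,0,0,-13,-9,-8.7,0.9,0,0,-19.5,-12,-11.6,1.2,0,0,-26,-14.6,-14.3,1.7,0,0,-32.7]}}

```text
clock: 1.4
tool_pos: [0.4847, 0.0236, 0.1834]
orientation: [180.0, 0.0, -176.6]
wrist_force: [1.1, 1.4, -0.7]
opening: 1.003
gripper_force: 0.0
```

>>> {"name": "arm_command", "arguments": {"plan": [0,0,0,0,0,0,0,0,0,0,0,0]}}

```text
clock: 1.57
tool_pos: [0.4844, 0.0234, 0.183]
orientation: [-180.0, -0.0, -177.1]
wrist_force: [-0.4, 0.2, 0.5]
opening: 1.004
gripper_force: 0.0
```

```bash
python3 - <<'E'
from h import *
c=cam("wrist"); save("w1",eyes.get_image("wrist"))
for p in([.4916,-.0017,.057],[.5455,.0027,.068],[.5991,.0095,.079]): print(proj(c,p))
go([.4916,-.0017,.18],186)
E
```

```text
[287.73834196 237.18880131]
[290.23407674 303.99396927]
[295.55044404 368.88363036]
shift cm [-0.6  -2.72  0.31] turn [ 0. -0. -3.] at [0.4842 0.0251 0.1831] clock 1.62
```

View pics/w1.png

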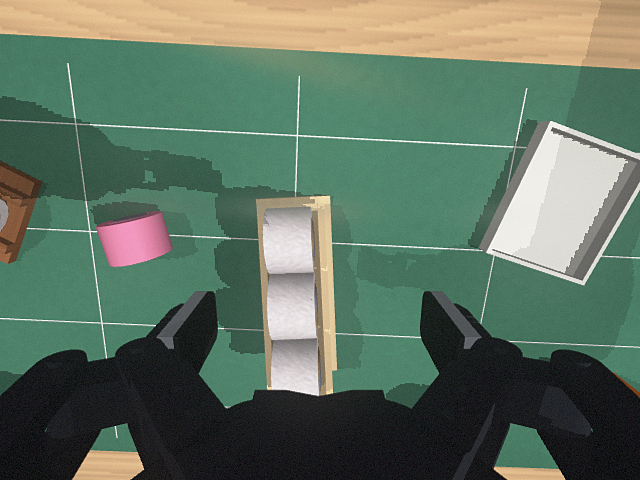

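The wrist view shows the oldest roll centred at (289,240) against the lip, within 3 px of the prediction, and both tray and pink roll are clear. I descend with a 2 mm correction.

```bash
python3 - <<'E'
from h import *
go([.493,-.001,.046],186)
E
```

```text
shift cm [-0.75 -2.66 13.71] turn [ 0. -0. -3.] at [0.4842 0.0251 0.1831] clock 1.62
```

>>> {"name": "arm_command", "arguments": {"plan": [-0.7,-2.6,1,0,0,-3,-0.75,-2.66,4,0,0,-3,-0.75,-2.66,7,0,0,-3,-0.75,-2.66,9.5,0,0,-3,-0.75,-2.66,11,0,0,-3]}}

```text
clock: 2.03
tool_pos: [0.4916, 0.0008, 0.0707]
orientation: [180.0, -0.2, -173.8]
wrist_force: [-0.6, -0.5, -0.2]
opening: 0.999
gripper_force: 0.0
```

>>> {"name": "arm_command", "arguments": {"plan": [0,0,0.9,0,0,0,0,0,1.8,0,0,0,0,0,2.5,0,0,0,0,0,2.7,0,0,0,0,0,2.7,0,0,0]}}

```text
clock: 2.45
tool_pos: [0.4934, -0.0005, 0.0463]
orientation: [180.0, -0.0, -173.9]
wrist_force: [-0.4, 0.1, 0.4]
opening: 0.998
gripper_force: 0.0
```

>>> {"name": "arm_command", "arguments": {"plan": [0,0,0,0,0,0,0,0,0,0,0,0,0,0,0,0,0,0,0,0,0,0,0,0,0,0,0,0,0,0], "gripper": 1, "squeeze": 50}}

```text
clock: 2.87
tool_pos: [0.4936, -0.0008, 0.0468]
orientation: [180.0, 0.0, -173.9]
wrist_force: [-1.0, 0.7, 4.6]
opening: 0.412
gripper_force: 49.4
```

>>> {"name": "arm_command", "arguments": {"plan": [0,0,0,0,0,0,0,0,0,0,0,0,0,0,0,0,0,0,0,0,0,0,0,0,0,0,0,0,0,0]}}

```text
clock: 3.28
tool_pos: [0.4936, -0.0008, 0.0468]
orientation: [180.0, 0.0, -173.9]
wrist_force: [-2.4, -0.2, 6.8]
opening: 0.413
gripper_force: 49.5
```

>>> {"name": "arm_command", "arguments": {"plan": [0,0,-0.5,0,0,0,0,0,-1.2,0,0,0,0.3,0,-2.2,0,0,0,0.6,0,-3.4,0,0,0,0.8,0,-5,0,0,0]}}

```text
clock: 3.7
tool_pos: [0.4845, -0.0019, 0.0969]
orientation: [-180.0, -0.1, -173.9]
wrist_force: [-0.1, 0.7, -0.2]
opening: 0.417
gripper_force: 49.9
```

>>> {"name": "arm_command", "arguments": {"plan": [0,0,-1.8,0,0,0,0,0,-3.6,0,0,0,0,0,-5.4,0,0,0,0,0,-6.5,0,0,0,0,0,-6.5,0,0,0]}}

```text
clock: 4.12
tool_pos: [0.4867, -0.0015, 0.1641]
orientation: [179.9, 0.2, -173.9]
wrist_force: [1.2, 0.4, -1.0]
opening: 0.416
gripper_force: 49.9
```

```bash
python3 - <<'E'
from h import *
go([.463,.247,.16],168)
c=cam("wrist"); save("w2",eyes.get_image("wrist"))
E
```

```text
shift cm [-0.28 24.97  0.44] turn [ 0.1  0.2 18.1] at [ 0.4867 -0.0015  0.1641] clock 4.12
```

View pics/w2.png

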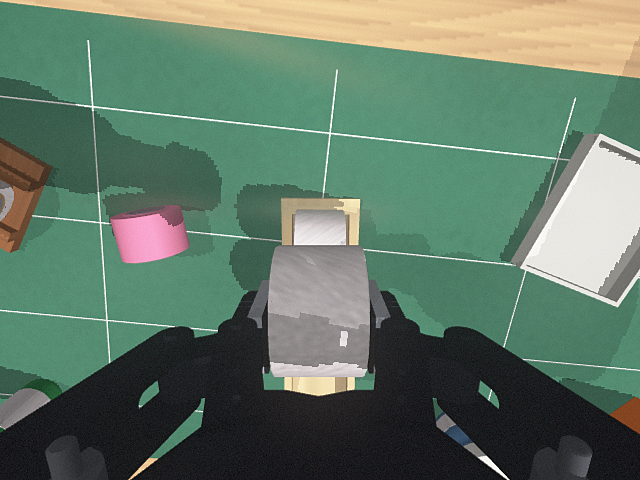

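The roll is held, and the second roll has rolled to the lip at (320,228). I carry the held roll to the tray.

>>> {"name": "arm_command", "arguments": {"plan": [0,1.5,0,0,0,1.5,0,4,0,0,0,4,0,7,0,0,0,7,0,10,0,0,0,10,0,13,0,0,0,12]}}

```text
clock: 4.58
tool_pos: [0.4705, 0.1286, 0.1601]
orientation: [-180.0, -0.1, 173.9]
wrist_force: [0.7, -0.3, -1.1]
opening: 0.417
gripper_force: 49.9
```

```bash
python3 - <<'E'
from h import *
go([.463,.247,.10],168)
E
```

```text
shift cm [ 1.99 11.7   6.  ] turn [-0.  -0.1  5.9] at [0.4705 0.1286 0.1601] clock 4.58
```

>>> {"name": "arm_command", "arguments": {"plan": [0.5,3,0.5,0,0,1.5,1,6,2,0,0,3,1.5,9,3.5,0,0,4.5,2,11,5,0,0,5.9,2,11.7,6,0,0,5.9]}}

```text
clock: 5.0
tool_pos: [0.4611, 0.2492, 0.0985]
orientation: [-179.9, -0.2, 168.4]
wrist_force: [-1.0, 0.1, -0.6]
opening: 0.419
gripper_force: 49.9
```

>>> {"name": "arm_command", "arguments": {"plan": [0,0,0,0,0,0,0,0,0,0,0,0]}}

```text
clock: 5.17
tool_pos: [0.4633, 0.2446, 0.1003]
orientation: [-179.9, -0.1, 168.2]
wrist_force: [-0.0, -0.0, -1.2]
opening: 0.419
gripper_force: 49.9
```

```bash
python3 - <<'E'
from h import *
go([.463,.247,.024],168)
a=eyes.get_image("wrist");b=eyes.get_image("side")[150:260,180:360];o=np.zeros((480,800,3),np.uint8)
o[:300,:400]=cv2.resize(a,(400,300));o[:244,400:]=cv2.resize(b,(400,244)); save("m3",o)
E
```

```text
shift cm [0.06 0.24 7.63] turn [-0.1 -0.1  0.2] at [0.4633 0.2446 0.1003] clock 5.17
```

View pics/m3.png

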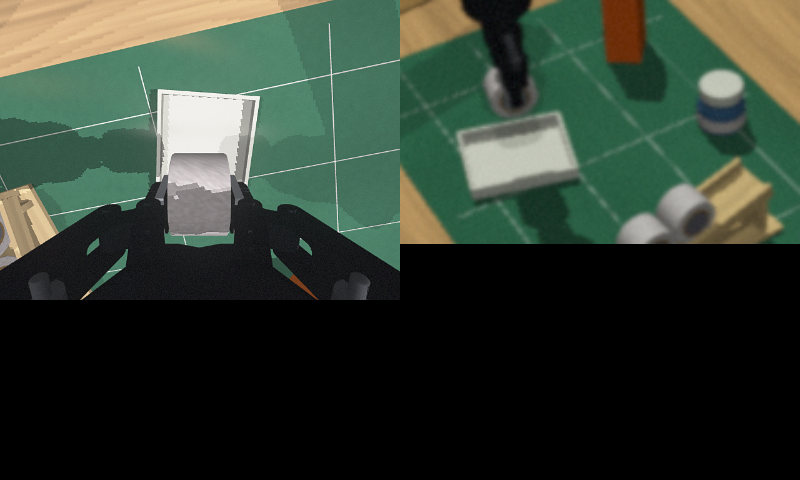

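The wrist view shows the tray directly under the held roll, its centreline within a few mm. I lower the roll.

>>> {"name": "arm_command", "arguments": {"plan": [0,0.2,2,0,0,0,0,0.3,4,0,0,0,0,0.3,5.8,0,0,0,0,0.3,6.7,0,0,0,0,0.3,7.1,0,0,0]}}

```text
clock: 5.68
tool_pos: [0.4643, 0.2477, 0.0298]
orientation: [-180.0, -0.0, 168.1]
wrist_force: [-0.5, -0.2, -0.5]
opening: 0.412
gripper_force: 50.0
```

>>> {"name": "arm_command", "arguments": {"plan": [0,0,0.2,0,0,0,0,0,0.4,0,0,0,0,0,0.6,0,0,0,0,0,0.7,0,0,0,0,0,0.7,0,0,0]}}

```text
clock: 6.1
tool_pos: [0.4644, 0.2492, 0.0236]
orientation: [180.0, 0.0, 168.2]
wrist_force: [-0.5, -0.2, -0.7]
opening: 0.415
gripper_force: 50.0
```

>>> {"name": "arm_command", "arguments": {"plan": [0,0,0.1,0,0,0,0,0,0.2,0,0,0,0,0,0.2,0,0,0]}}

```text
clock: 6.35
tool_pos: [0.4642, 0.2491, 0.0213]
orientation: [180.0, -0.0, 168.2]
wrist_force: [-0.2, -0.7, -0.4]
opening: 0.415
gripper_force: 50.0
```

>>> {"name": "arm_command", "arguments": {"plan": [0,0,0.1,0,0,0,0,0,0.1,0,0,0]}}

```text
clock: 6.52
tool_pos: [0.4643, 0.2491, 0.0205]
orientation: [180.0, -0.0, 168.2]
wrist_force: [-0.3, 0.1, 1.1]
opening: 0.416
gripper_force: 50.4
```

>>> {"name": "arm_command", "arguments": {"plan": [0,0,0,0,0,0,0,0,0,0,0,0,0,0,0,0,0,0,0,0,0,0,0,0], "gripper": 0.38}}

```text
clock: 6.85
tool_pos: [0.4642, 0.2491, 0.0203]
orientation: [180.0, -0.0, 168.2]
wrist_force: [0.2, -0.4, 0.1]
opening: 0.622
gripper_force: 0.0
```

>>> {"name": "arm_command", "arguments": {"plan": [0,0,-1.5,0,0,0,0,0,-4,0,0,0,0,0,-8,0,0,0,0,0,-12,0,0,0,0,0,-14,0,0,0]}}

```text
clock: 7.27
tool_pos: [0.4657, 0.2496, 0.1649]
orientation: [179.8, 0.2, 168.2]
wrist_force: [1.5, 0.5, 0.7]
opening: 0.62
gripper_force: 0.0
```

```bash
python3 - <<'E'
from h import *
b=eyes.get_image("top")[200:320,180:360]; save("t4",cv2.resize(b,(720,480)))
go([.4885,-.288,.16],154.2)
E
```

```text
shift cm [-13.13 -52.27   0.45] turn [ 0.4  0.3 14. ] at [0.467  0.2504 0.1674] clock 7.32
```

View pics/t4.png

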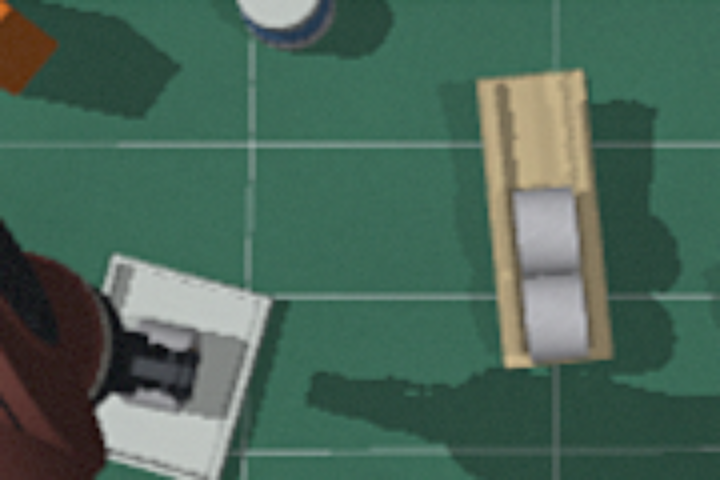

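The two remaining rolls now rest at the lip end of the lane, at crop (555,318) and (547,230), and the tray roll is in the tray. I go to the stand.

>>> {"name": "arm_command", "arguments": {"plan": [-0.9,-3.4,0,0,0,0,-1.8,-7,0,0,0,0,-2.6,-10.5,0,0,0,0,-3.5,-14,0,0,0,0,-4.4,-17.5,0,0,0,0]}}

```text
clock: 7.73
tool_pos: [0.4712, 0.0671, 0.1602]
orientation: [180.0, -0.0, 168.2]
wrist_force: [1.0, 0.3, -0.1]
opening: 0.617
gripper_force: 0.0
```

>>> {"name": "arm_command", "arguments": {"plan": [-0.9,-3.4,0,0,0,0,-1.8,-7,0,0,0,0,-2.6,-10.5,0,0,0,0,-3.5,-14,0,0,0,0,-4.4,-17.5,0,0,0,0], "gripper": 0.1}}

```text
clock: 8.15
tool_pos: [0.4785, -0.1134, 0.1604]
orientation: [180.0, 0.0, 168.2]
wrist_force: [0.4, 0.3, 0.4]
opening: 0.9
gripper_force: 0.0
```

>>> {"name": "arm_command", "arguments": {"plan": [-0.9,-3.4,0,0,0,3,-1.8,-7,0,0,0,6,-2.6,-10.5,0,0,0,9,-3.2,-13,0,0,0,12,-3.2,-13,0,0,0,14]}}

```text
clock: 8.57
tool_pos: [0.4823, -0.2516, 0.1605]
orientation: [-179.8, 0.1, 153.7]
wrist_force: [-0.4, 1.1, -1.1]
opening: 0.896
gripper_force: 0.0
```

>>> {"name": "arm_command", "arguments": {"plan": [0,0,0,0,0,0,0,0,0,0,0,0]}}

```text
clock: 8.73
tool_pos: [0.4835, -0.245, 0.1599]
orientation: [180.0, -0.0, 154.3]
wrist_force: [0.7, 0.7, -0.3]
opening: 0.901
gripper_force: 0.0
```

```bash
python3 - <<'E'
from h import *
c=cam("wrist"); save("w5",eyes.get_image("wrist"));print(proj(c,[.4885,-.288,.037]))
for p in((.045,.03),(.045,-.03),(-.045,.03),(-.045,-.03)):
    a=np.radians(-25.8); print(proj(c,[.4899+p[0]*np.cos(a)-p[1]*np.sin(a),-.2875+p[0]*np.sin(a)+p[1]*np.cos(a),.01]).round(0))
go([.4885,-.288,.027],154.2)
E
```

```text
[273.89718395 258.41590813]
[313. 296.]
[248. 296.]
[312. 200.]
[242. 200.]
shift cm [-2.33 -3.72 13.29] turn [ 0.  -0.   0.1] at [ 0.4837 -0.2445  0.16  ] clock 8.78
```

View pics/w5.png

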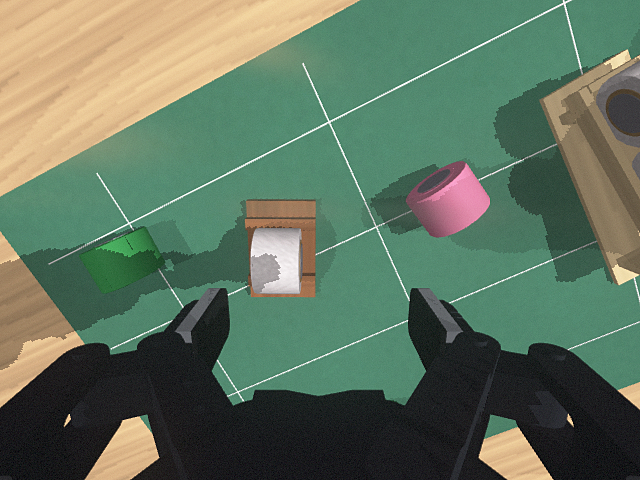

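The wrist view shows the off-white roll on the stand at (275,260), 2 px from the prediction, with pink and green well apart. I descend and grip.

>>> {"name": "arm_command", "arguments": {"plan": [-1.2,-1.8,2,0,0,0,-2.4,-3.6,5,0,0,0,-2.4,-3.6,8,0,0,0,-2.4,-3.6,10,0,0,0,-2.4,-3.6,11.2,0,0,0]}}

```text
clock: 9.2
tool_pos: [0.4886, -0.2864, 0.0456]
orientation: [180.0, -0.2, 154.3]
wrist_force: [-0.8, 1.1, 0.4]
opening: 0.901
gripper_force: 0.0
```

>>> {"name": "arm_command", "arguments": {"plan": [0,0,0.8,0,0,0,0,0,1.5,0,0,0,0,0,2,0,0,0,0,0,2,0,0,0]}}

```text
clock: 9.53
tool_pos: [0.4898, -0.2878, 0.0282]
orientation: [180.0, -0.0, 154.3]
wrist_force: [-0.7, -0.6, -0.2]
opening: 0.899
gripper_force: 0.0
```

>>> {"name": "arm_command", "arguments": {"plan": [0,0,0,0,0,0,0,0,0,0,0,0,0,0,0,0,0,0,0,0,0,0,0,0,0,0,0,0,0,0], "gripper": 1}}

```text
clock: 9.95
tool_pos: [0.4901, -0.2884, 0.029]
orientation: [180.0, 0.1, 154.2]
wrist_force: [-0.4, 1.5, 6.4]
opening: 0.41
gripper_force: 49.4
```

>>> {"name": "arm_command", "arguments": {"plan": [0,0,0,0,0,0,0,0,0,0,0,0]}}

```text
clock: 10.12
tool_pos: [0.4901, -0.2885, 0.029]
orientation: [180.0, 0.1, 154.2]
wrist_force: [-0.9, 0.5, 6.5]
opening: 0.416
gripper_force: 49.4
```

```bash
python3 - <<'E'
from h import *
c=cam("top")
# lane rolls from t4 crop (scale 4)
A=onplane(c,180+555/4,200+318/4,.057);B=onplane(c,180+547/4,200+230/4,.068)
d=(B-A)[:2];print(A,B,np.linalg.norm(d),np.degrees(np.arctan2(d[1],d[0])))
# back-edge corners of lane at wall top z~.074
print(onplane(c,180+478/4,200+80/4,.074),onplane(c,180+583/4,200+70/4,.074))
go([.6113,.0114,.16],186)
E
```

```text
[ 0.49156666 -0.00158058  0.057     ] [0.54552315 0.00329681 0.068     ] 0.05417649055452683 5.165202441385918
[0.63893056 0.04618988 0.074     ] [ 0.6452049 -0.0192993  0.074    ]
shift cm [  2.12  32.28 -13.09] turn [  0.    0.1 -31.8] at [ 0.4901 -0.2885  0.029 ] clock 10.12
```

>>> {"name": "arm_command", "arguments": {"plan": [0,0,-1,0,0,0,0,0,-3,0,0,0,0,0,-6,0,0,0,0,0,-9.5,0,0,0,0,0,-13,0,0,0]}}

```text
clock: 10.53
tool_pos: [0.4887, -0.2883, 0.1598]
orientation: [-180.0, -0.1, 154.2]
wrist_force: [0.8, 0.1, -0.6]
opening: 0.412
gripper_force: 50.0
```

>>> {"name": "arm_command", "arguments": {"plan": [0.1,2,-0.2,0,0,-3,0.3,5,-0.2,0,0,-6,0.5,8,-0.2,0,0,-9,0.8,11,-0.2,0,0,-12,1,14,-0.2,0,0,-15]}}

```text
clock: 10.95
tool_pos: [0.5416, -0.1566, 0.161]
orientation: [180.0, 0.0, 169.3]
wrist_force: [0.6, 0.6, -0.8]
opening: 0.417
gripper_force: 50.0
```

```bash
python3 - <<'E'
from h import *
go([.611,.0108,.16],185.6)
E
```

```text
shift cm [-3.72 17.74  0.11] turn [  0.    0.  -16.3] at [ 0.5416 -0.1566  0.161 ] clock 10.95
```

>>> {"name": "arm_command", "arguments": {"plan": [-0.8,3.8,0,0,0,-4,-1.6,7.6,0,0,0,-8,-2.4,11.4,0,0,0,-12,-3.2,15,0,0,0,-16,-3.7,17.7,0,0,0,-16.3]}}

```text
clock: 11.37
tool_pos: [0.6118, 0.0129, 0.1608]
orientation: [179.9, 0.0, -174.1]
wrist_force: [0.3, 0.0, -0.7]
opening: 0.414
gripper_force: 49.9
```

>>> {"name": "arm_command", "arguments": {"plan": [0,0,0,0,0,0,0,0,0,0,0,0,0,0,0,0,0,0]}}

```text
clock: 11.62
tool_pos: [0.6107, 0.008, 0.1605]
orientation: [-180.0, -0.0, -174.6]
wrist_force: [-0.4, -0.7, -0.3]
opening: 0.415
gripper_force: 50.0
```

```bash
python3 - <<'E'
from h import *
go([.611,.0108,.075],185.6)
c=cam("wrist"); save("w6",eyes.get_image("wrist"))
print(proj(c,[.4925,-.001,.057]),proj(c,[.5452,.0043,.068]))
E
```

```text
shift cm [-0.06  0.28  8.55] turn [-0.  -0.  -0.2] at [0.6107 0.008  0.1605] clock 11.62
[322.60668001  62.30684331] [323.00030643 146.34459923]
```

View pics/w6.png

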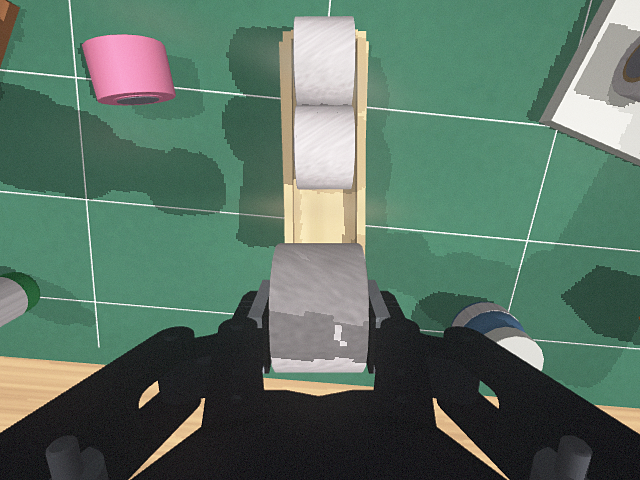

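The wrist view shows the two lane rolls at (324,60) and (324,147), matching predictions. The held roll at col 319 needs about 3 mm of +y, so I lower with that correction.

>>> {"name": "arm_command", "arguments": {"plan": [0,0.3,1,0,0,0,0,0.3,3,0,0,0,0,0.3,5,0,0,0,0,0.3,6.5,0,0,0,0,0.3,7.5,0,0,0]}}

```text
clock: 12.08
tool_pos: [0.6093, 0.0111, 0.0831]
orientation: [-180.0, -0.1, -174.6]
wrist_force: [0.2, -0.4, -1.4]
opening: 0.413
gripper_force: 50.0
```

>>> {"name": "arm_command", "arguments": {"plan": [0,0,0.3,0,0,0,0,0,0.6,0,0,0,0,0,0.8,0,0,0,0,0,0.8,0,0,0]}}

```text
clock: 12.42
tool_pos: [0.611, 0.012, 0.0776]
orientation: [180.0, 0.0, -174.5]
wrist_force: [0.1, 0.8, -0.9]
opening: 0.415
gripper_force: 50.0
```

>>> {"name": "arm_command", "arguments": {"plan": [0,0,0.1,0,0,0,0,0,0.1,0,0,0]}}

```text
clock: 12.58
tool_pos: [0.611, 0.0122, 0.0767]
orientation: [180.0, 0.0, -174.5]
wrist_force: [0.2, 0.2, -0.4]
opening: 0.417
gripper_force: 50.0
```

>>> {"name": "arm_command", "arguments": {"plan": [0,0,0.1,0,0,0,0,0,0.1,0,0,0]}}

```text
clock: 12.75
tool_pos: [0.6107, 0.0122, 0.0754]
orientation: [180.0, 0.0, -174.5]
wrist_force: [-1.1, 0.1, -1.1]
opening: 0.417
gripper_force: 50.0
```

>>> {"name": "arm_command", "arguments": {"plan": [0,0,0.1,0,0,0,0,0,0.1,0,0,0]}}

```text
clock: 12.92
tool_pos: [0.6108, 0.0121, 0.0744]
orientation: [180.0, 0.0, -174.5]
wrist_force: [0.2, -0.3, 0.8]
opening: 0.415
gripper_force: 50.3
```

>>> {"name": "arm_command", "arguments": {"plan": [0,0,0.05,0,0,0,0,0,0.05,0,0,0]}}

```text
clock: 13.08
tool_pos: [0.6109, 0.0121, 0.0744]
orientation: [180.0, 0.0, -174.5]
wrist_force: [-1.7, 0.9, 5.5]
opening: 0.416
gripper_force: 51.0
```

Contact with the floor is felt (5.5 N), so I release.

>>> {"name": "arm_command", "arguments": {"plan": [0,0,0,0,0,0,0,0,0,0,0,0,0,0,0,0,0,0,0,0,0,0,0,0,0,0,0,0,0,0], "gripper": 0.3}}

```text
clock: 13.5
tool_pos: [0.6106, 0.0121, 0.0736]
orientation: [180.0, -0.0, -174.5]
wrist_force: [0.5, -0.8, -0.2]
opening: 0.701
gripper_force: 0.0
```

>>> {"name": "arm_command", "arguments": {"plan": [0,0,-1,0,0,0,0,0,-3,0,0,0,0,0,-6,0,0,0,0,0,-9,0,0,0,0,0,-12,0,0,0]}}

```text
clock: 13.92
tool_pos: [0.6104, 0.0118, 0.1958]
orientation: [-180.0, -0.0, -174.5]
wrist_force: [0.3, 0.8, -0.9]
opening: 0.698
gripper_force: 0.0
```

>>> {"name": "arm_command", "arguments": {"plan": [-1,3,0,0,0,0,-2,6,0,0,0,0,-2,10,0,0,0,0,-2,13,0,0,0,0,-2,15,0,0,0,0]}}

```text
clock: 14.33
tool_pos: [0.6155, 0.1678, 0.1944]
orientation: [179.9, -0.0, -174.3]
wrist_force: [-0.4, -0.7, -0.3]
opening: 0.696
gripper_force: 0.0
```

>>> {"name": "arm_command", "arguments": {"plan": [0,0,0,0,0,0,0,0,0,0,0,0,0,0,0,0,0,0]}}

```text
clock: 14.58
tool_pos: [0.6164, 0.1622, 0.1943]
orientation: [-180.0, 0.0, -174.5]
wrist_force: [0.5, -1.2, 0.7]
opening: 0.698
gripper_force: 0.0
```

```bash
python3 - <<'E'
from h import *
a=eyes.get_image("top")[170:340,130:510];b=eyes.get_image("side")[120:400,140:520];o=np.zeros((590,760,3),np.uint8)
o[:340]=cv2.resize(a,(760,340));o[340:,:380]=cv2.resize(b,(380,250));save("f",o)
E
```

```text
(no output)
```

View pics/f.png

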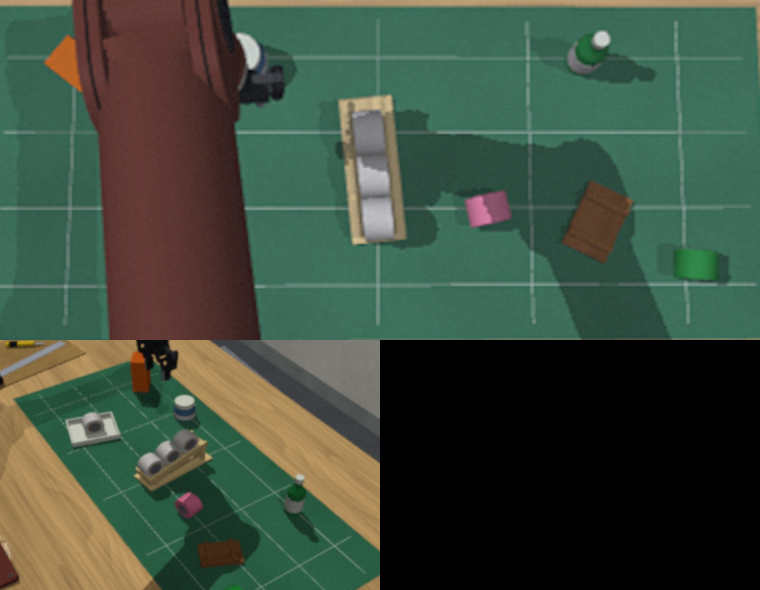

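The pictures show three rolls in line in the lane (top crop (378,220), (373,177), (369,133)), the oldest roll in the tray (side crop (93,425)), and the bystanders undisturbed. The gripper is clear, so I hand the job in.

```bash
python3 -c "
from rig import r
print(r.job_done())"
```

```text
the job is handed in; nothing more can be done
None
```

The job is handed in: the oldest roll is in the white tray, the new roll is at the back of the lane with all three rolls in line, and the final pictures show the bottle, jar and carton undisturbed, at about 15 s on the robot's clock.

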